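# Dial in the tumbling time

## Robot

A 6-joint arm with a two-finger parallel gripper is mounted at the origin on the work surface. World frame = base frame: x ahead of the robot, y to its left, z up, the work surface at z = 0. Lengths are in mm, angles in rad, forces in N, time in s.
With the tool pointing down it reaches from about 300 to 775 mm from the base axis. Payload 14.6 kg.
Tool frame: the origin (TCP) lies on the front face of the gripper's body, between the roots of the fingers; the fingertips stand 97 mm ahead of it and the grasp point (between the pads) lies 78 mm ahead of it; z points along the fingers, y is the line along which they close (so a half turn about z gives the same grasp; the last joint's range is limited). The gripper opens to 94 mm and grips with 3 to 60 N. Pads are 16 mm wide; open, the fingers measure 119 mm over their backs; the gripper's body (75 mm by 177 mm) begins 78 mm behind the grasp point.
Start: joints at [-1.388, 0.3, 1.521, -0, 1.321, -0.067], TCP at [135.959, -532.921, 302.646] pointing down, gripper open.
Joint ranges: [-3.03, 3.03], [-0.79, 2.21], [0.23, 2.52], [-1.04, 4.18], [0, 3.07], [-2.55, 2.55]. Speed limits (rad/s): [2.22, 2.22, 2.57, 3.14, 3.14, 3.14].

## Interface

Orientations are given as [roll, pitch, yaw] about the fixed x, y, z axes, in that order (R = Rz(yaw) Ry(pitch) Rx(roll)).
In Python, from cell import * gives the robot as it stands.
- The arm moves only by the tool carry_out, never from a script. Its arguments are lists of equal length, an entry for each row: "slide": the shift along the world's x, y, z scaled (see below), a list of three; "dr": the turn, a rotation vector about the world's x, y, z scaled (see below), a list of three; "gripper": the opening in per cent of the stroke, from 0 (shut) to 100 (fully open). A call has 1 to 10 rows; each row is the pose to reach, as a shift and turn from the pose commanded when the call began, turning the shorter way round; what a row does not reach only later rows make up. The controller multiplies each number of a shift by 0.25 m and each number of a turn by 360 degrees. A row lasts 1/12 s, in which the tool goes at most 41.7 mm and 7.16 degrees, less where a joint would pass 70% of its speed; a pose out of reach is approached as far as the arm can. A call with a number of a shift or a turn outside -1 to 1 is refused whole. A call with a gripper value outside its range is refused whole. The fingers move at their own pace and stop on an object; "newtons" is the grip in N (left out, the last holds). Time passes only in rows, so rows that repeat a pose let the fingers close. It gives the time, the measured TCP pose, the force, the opening and the grip force at its end, in the units of the state.
- read_state(): the state, without advancing time (a new reading comes with each control period).
- camera(name): name is "scene" or "top" or "wrist"; returns the picture (400x640x3 uint8, red, green, blue); there is no depth.
- camera_model(name): a dict with "vfov" (degrees; the focal length in pixels is half the picture's height over the tangent of half this angle, whatever the lens; pixels are square), "cx", "cy" (the principal point, pixels), "k1" (the pictures are not rectified: a ray, as slopes to the right and down, at radius r is drawn at 1 + k1 r^2 times it, then the intrinsics apply), "R" (3x3) and "t" (3): a world point X has camera coordinates R X + t. Camera axes: x right, y down, z forward; pixel columns grow to the right and rows downward; lengths in mm; the calibration is good to about 2 mm. A picture is of the moment at which its call begins: read the wrist's pose just before it. camera_model takes no time and is no camera call; for the wrist camera it gives the pose at the moment of the call.
- sign_off(): hands the job in; it is judged then, once.
The state is a dict: "clock": time; "joints": joint angles; "qd": joint speeds; "effort": joint torques, N m; "eef_pos": TCP position; "eef_rot": TCP orientation; "wrist_force": force on the tool from outside, world axes, zero at the start; "moment": the same for the moment, N m; "finger_gap": finger opening in mm; "finger_force": force on a finger pad.
Only numpy, scipy, OpenCV 4.12 (cv2) and the standard library are available. Lean on these libraries where they do the work, as an engineer would, in place of code of your own. Each camera call takes 0.05 s, during which the arm holds its last target. There are 200 camera calls.

## Task

The two thumbwheels on the magnetic tumbler's sloping panel set its running time in minutes. Roll them up, ridge by ridge, gently and by feel, until they show 45 with both wheels clicked home; then press the round start button right in, as gently, and let it go. Don't press start while the time is still wrong, and don't disturb the things lying on the bench.

Things in the scene. Friction and masses are not known exactly. Their poses are not given: they have to be found in the camera images.
- tumbler: grey sheet-steel cabinet, bolted down, 300 wide (y), 360 deep (x), 127 mm high at the deck; sloping control panel on the robot's side; on the deck behind it a lidded tub, 180 mm across, its top 245 mm above the bench, its nearest edge 90 mm (level) behind the wheels. Origin: centre of the underside; x points away from the robot, z up
- panel: aluminium control panel, 158 x 284 mm, rising at 25 degrees away from the robot, with two white toothed thumbwheels in black bezels (tens left, units right, as seen from the robot) and right of them a round start button. Origin: middle of its face; x points up the slope, y to the left across the panel, z straight out of the face. Its plastic parts must not be forced: keep below 35 N
- tens_axle (a point): centre of the tens (left) wheel, 14 mm under the panel's face; axes as the panel's, axle along y. Drum radius 22.5 mm, 14 mm wide; ten ridges 36 degrees apart reach 30 mm from the axle, 4 mm thick, tops rounded by 2 mm. The black numeral facing straight out, in line with two white index marks, is the digit set; the next higher one lies down-slope of it
- units_axle (a point): centre of the units (right) wheel, the same in all, 65 mm right of the tens wheel. At rest the digit set lies between two ridges, their tops 8.7 mm up- and down-slope (x) of the axle, 28.6 mm out (z). A blunt fingertip pushes the lower one up-slope with its front edge 23 to 26 mm out (9 to 12 mm off the panel); deeper, or held square to the panel, it is met by the next ridge rising behind
- tens (a joint): angle (rad) of the tens (left) wheel: digit n shows at n x 0.6283; stops at 0 and 9. Grows as the exposed rim is pushed up the slope. A detent holds each digit: pushing a ridge takes about 5 N to start, fading to nothing half-way (18 degrees); past that the wheel snaps on by itself if nothing blocks the ridges, short of it it springs back
- units (a joint): angle (rad) of the units (right) wheel: digit n shows at n x 0.6283; stops at 0 and 9. Grows as the exposed rim is pushed up the slope. A detent holds each digit: pushing a ridge takes about 5 N to start, fading to nothing half-way (18 degrees); past that the wheel snaps on by itself if nothing blocks the ridges, short of it it springs back
- start_rest (a point): middle of the top of the start button when it is out: black round button of 24 mm diameter in a 40 mm steel collar 12 mm high, the only button, right of the wheels; axes as the panel's. The top stands 22 mm off the panel's face (10 mm above the collar), and is pushed along -z by 6 mm to its stop; a spring returns it
- start (a joint): travel of the start button in m: 0 out, 0.006 right in. About 1.5 N starts it, 5 N puts it at its stop
- block: steel bench block 70 x 70 x 22 mm lying on the bench, bystander; origin under its centre
- dish: small white ceramic dish, 72 mm across, 26 mm high, bystander; origin under its centre
- clamp: wooden ring clamp with a brass band, about 106 x 28 x 22 mm, lying, bystander; origin underneath near its middle
- hammer: small hammer, 240 mm long, lying, bystander; origin underneath near its middle

How it is judged (in metres and radians):
On the way, in this order (a step that is already met when the one before it is completed fails the run):
1. both wheels clicked home at 45, start not pressed (value of joint tens between 2.3933 and 2.6333 rad and value of joint units between 3.0216 and 3.2616 rad and value of joint start below 0.002 m), for 0.3 s.
2. start pressed right in with the wheels at 45 (value of joint tens between 2.3933 and 2.6333 rad and value of joint units between 3.0216 and 3.2616 rad and value of joint start above 0.0045 m), for 0.05 s.
At the end, for the whole second after the job is handed in: The tens wheel rests at digit 4 and the units wheel at digit 5 (each within 0.12 rad of its click position), the start button, after being pressed at least 4.5 mm, is out again (less than 1.5 mm in), and the block, dish, clamp and hammer are within 30 mm of where they lay (value of joint tens between 2.3933 and 2.6333 rad and value of joint units between 3.0216 and 3.2616 rad and value of joint start below 0.0015 m and velocity of joint tens between -0.1 and 0.1 rad/s and velocity of joint units between -0.1 and 0.1 rad/s and distance of each of block, dish, clamp, hammer from where it was at the start of the episode below 0.03 m); the robot touches nothing.
It fails at once if the fingers press on the tumbler or its controls with over 35 N (contact force between the fingers and tumbler above 35 N).
It fails at once if start pressed in (over 4 mm) while the wheels do not show 45 (value of joint start above 0.004 m and not (value of joint tens between 2.3933 and 2.6333 rad and value of joint units between 3.0216 and 3.2616 rad)).
It fails at once if a thing lying on the bench is pushed more than 30 mm (distance of any of block, dish, clamp, hammer from where it was at the start of the episode above 0.03 m).
It also fails if it takes over 72 s, if anything falls off the work surface, if the arm or the gripper's body presses on something with over 40 N, if the wrist force passes 120 N, or if a joint passes its speed limit or range.

## Working session

There is one attempt and no reset: what is moved stays moved. The work goes in short steps, Python scripts to look and compute and a tool call to move; the robot and the scene stay as the last step left them, time stands still between calls to the robot, and variables do not carry over. Pictures are saved under pics/ and viewed, at most 10 in all, crops included, and the job is handed in when it is done.

Besides the shell and the picture viewer there is one more tool, called in YAML: its name, and indented under it one key for each argument. carry_out: Moves the arm, as the interface text tells. Its arguments: {"type":"object","properties":{"slide":{"type":"array","items":{"type":"array","items":{"type":"number","minimum":-1,"maximum":1}}},"dr":{"type":"array","items":{"type":"array","items":{"type":"number","minimum":-1,"maximum":1}}},"gripper":{"type":"array","items":{"type":"number"}},"newtons":{"type":"number"}},"required":["slide","dr","gripper"]}

```bash
mkdir -p pics; ls
python3 - <<'E'
from cell import *
import cv2
s=read_state();print(s)
for n in ("scene","top"):
    im=camera(n);cv2.imwrite(f"pics/{n}0.png",im[:,:,::-1]);print(n,camera_model(n))
E
```

```text
pics
{'clock': 0.0, 'joints': array([-1.38760694e+00,  3.00474175e-01,  1.52158025e+00,  6.64362376e-06,
        1.32070943e+00, -6.65801004e-02]), 'qd': array([0.00110702, 0.00021226, 0.00133839, 0.00151976, 0.00120222,
       0.00046337]), 'effort': array([ 3.90468820e-03, -5.31803226e+01, -3.52733839e+01,  7.09769432e-02,
        2.43294309e-02, -9.81603193e-05]), 'eef_pos': array([ 135.93047364, -532.7813793 ,  302.08493449]), 'eef_rot': array([-3.14042448e+00, -8.43415916e-05,  2.49767789e-01]), 'wrist_force': array([ 0.67135691, -0.01208572,  0.0198066 ]), 'moment': array([ 0.02747228, -0.05557082, -0.02695235]), 'finger_force': 0.0, 'finger_gap': 94.49919378442715}
scene {'vfov': 56.61917117492924, 'cx': 323.26511116288805, 'cy': 199.46947464427217, 'k1': -0.005955247368500476, 'R': array([[ 0.85510491,  0.51840144,  0.00745236],
       [ 0.43148524, -0.70362028, -0.56456974],
       [-0.28743013,  0.48598194, -0.82535173]]), 't': array([-444.34567408, -190.67006812, 1270.64634796])}
top {'vfov': 42.38065817610919, 'cx': 315.2456348411393, 'cy': 193.14173107230218, 'k1': -0.11377338285096748, 'R': array([[-0.02801097, -0.99949848, -0.0147704 ],
       [-0.98775882,  0.02994427, -0.15308773],
       [ 0.15345324,  0.01030145, -0.98810221]]), 't': array([ -14.8804062 ,  543.57796868, 1478.71162491])}
```

View pics/scene0.png

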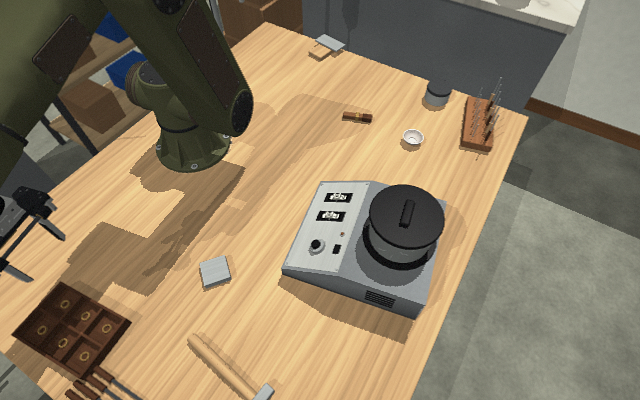

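View pics/top0.png

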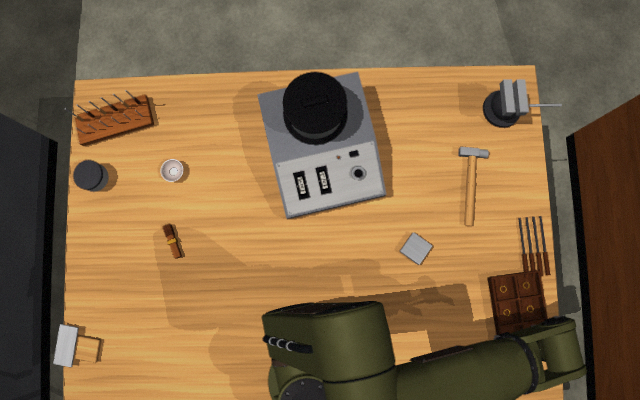

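The tumbler's wheels are at about (302,185) and (323,180) in the top view and (338,197) and (331,216) in the scene view. The button is at (359,173) and (316,246). The cabinet's yaw is about +13°.

```bash
cat > h.py <<'E'
from cell import *
import cv2, numpy as np
from scipy.spatial.transform import Rotation as Ro
def K(m):
    f=200/np.tan(np.radians(m["vfov"]/2)); return np.array([[f,0,m["cx"]],[0,f,m["cy"]],[0,0,1.]])
def ray(m,p):
    u=cv2.undistortPoints(np.array([[p]],float),K(m),np.array([m["k1"],0,0,0.]))[0,0]
    d=m["R"].T@np.array([u[0],u[1],1]); return -m["R"].T@m["t"],d/np.linalg.norm(d)
def proj(m,X):
    return cv2.projectPoints(np.atleast_2d(X).astype(float),cv2.Rodrigues(m["R"])[0],m["t"],K(m),np.array([m["k1"],0,0,0.]))[0][:,0]
def tri(rs):
    A=0;b=0
    for o,d in rs:
        P=np.eye(3)-np.outer(d,d);A=A+P;b=b+P@o
    X=np.linalg.solve(A,b);return X,[np.linalg.norm((np.eye(3)-np.outer(d,d))@(X-o)) for o,d in rs]
E
python3 - <<'E'
from h import *
ms,mt=camera_model("scene"),camera_model("top")
for n,a,b in [("tens",(338,197),(302,185)),("units",(331,216),(323,180)),("start",(316,246),(359,173))]:
    print(n,tri([ray(ms,a),ray(mt,b)]))
for n in("scene","top"):
    im=cv2.imread(f"pics/{n}0.png")
    x,y,w,h=(275,170,110,120) if n=="scene" else (260,130,140,100)
    g=cv2.cvtColor(im,cv2.COLOR_BGR2GRAY)[y:y+h,x:x+w]
    N,l,st,c=cv2.connectedComponentsWithStats((g<60).astype(np.uint8))
    for i in range(1,N):
        if st[i,4]>15: print(n,st[i],c[i]+[x,y])
m=camera_model("wrist");s=read_state()
Rt=Ro.from_euler("xyz",s["eef_rot"]).as_matrix()
print(m["vfov"],m["k1"],"cam in tool",Rt.T@(-m["R"].T@m["t"]-s["eef_pos"]),"\n",m["R"]@Rt)
E
```

```text
tens (array([560.77630424,   6.91492799,  93.84705205]), [np.float64(1.6610397522431446), np.float64(1.661039752243239)])
units (array([574.26613315, -53.58400245,  88.03405151]), [np.float64(1.415863162534557), np.float64(1.4158631625345546)])
start (array([ 589.93952986, -156.50764983,   97.87249715]), [np.float64(1.8541223771808413), np.float64(1.8541223771807693)])
scene [ 87  19  23  77 893] [375.05151176 224.99104143]
scene [49 23 12  9 58] [328.79310345 197.68965517]
scene [62 23 15  9 71] [345.6056338  197.16901408]
scene [ 41  41  29  11 139] [330.15827338 216.35251799]
scene [36 70  9  9 63] [315. 244.]
scene [58 75  8  9 50] [336.08 248.92]
scene [  7 102  48  18  66] [305.18181818 281.13636364]
top [ 28   0  55  15 583] [315.18353345 135.52144082]
top [90 20  8  7 42] [353.52380952 153.23809524]
top [ 56  36  15  28 177] [323.15254237 179.58757062]
top [94 39  9  8 50] [358.06 172.86]
top [ 33  41  17  29 180] [301.07222222 184.71666667]
60.49652661973607 0.0029939617263044093 cam in tool [ 80.93318613  -0.30555677 -83.00232985] 
 [[ 1.22384724e-03  9.99998783e-01  9.67645309e-04]
 [-9.60746686e-01  1.44425635e-03 -2.77423359e-01]
 [-2.77424418e-01 -5.90138213e-04  9.60747284e-01]]
```

carry_out:
  slide:
    - [0.86,0.86,0]
    - [0.86,0.86,0]
    - [0.86,0.86,0]
    - [0.86,0.86,0]
    - [0.86,0.86,0]
    - [0.86,0.86,0]
    - [0.86,0.86,0]
    - [0.86,0.86,0]
    - [0.86,0.86,0]
  dr:
    - [0,0,0]
    - [0,0,0]
    - [0,0,0]
    - [0,0,0]
    - [0,0,0]
    - [0,0,0]
    - [0,0,0]
    - [0,0,0]
    - [0,0,0]
  gripper: [0,0,0,0,0,0,0,0,0]

```text
clock: 0.85
eef_pos: [352.6, -315.9, 302.5]
eef_rot: [-3.141, -0.0, 0.254]
wrist_force: [-0.4, -0.2, -1.1]
finger_gap: 37.7
finger_force: 0.0
```

carry_out:
  slide:
    - [0.86,0.86,0]
    - [0.86,0.86,0]
    - [0.86,0.86,0]
    - [0.86,0.86,0]
    - [0.86,0.86,0]
    - [0.86,0.86,0]
    - [0.86,0.86,0]
    - [0.86,0.86,0]
    - [0.86,0.86,0]
    - [0.86,0.86,0]
  dr:
    - [0,0,0]
    - [0,0,0]
    - [0,0,0]
    - [0,0,0]
    - [0,0,0]
    - [0,0,0]
    - [0,0,0]
    - [0,0,0]
    - [0,0,0]
    - [0,0,0]
  gripper: [0,0,0,0,0,0,0,0,0,0]

```text
clock: 1.68
eef_pos: [565.7, -103.7, 302.0]
eef_rot: [-3.141, 0.001, 0.25]
wrist_force: [-0.3, -0.1, 1.2]
finger_gap: 0.3
finger_force: 0.0
```

Run:
```python
from h import *
s=read_state();print(s["clock"],s["joints"].round(3),s["eef_pos"],s["eef_rot"],s["wrist_force"],s["finger_gap"])
im=camera("wrist");cv2.imwrite("pics/w1.png",im[:,:,::-1])
```

```text
1.6833 [-0.245  0.357  1.447 -0.     1.339  1.076] [ 565.66863026 -103.67969701  302.02267075] [-3.14129130e+00  1.17639668e-03  2.50106413e-01] [-0.30620599 -0.14829718  1.20021791] 0.31697474770779993
```

View pics/w1.png

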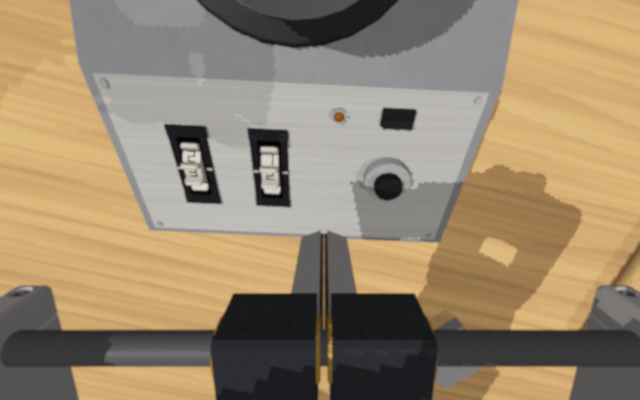

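The wrist view shows the whole panel: tens wheel at about (194,166), units at (270,170), start button at (388,186). Next I'll measure the panel and zoom in on the digits.

```bash
cat >> h.py <<'E'
def gray(n,p): return cv2.imread(p,0)
E
python3 - <<'E'
from h import *
im=cv2.imread("pics/w1.png");m=camera_model("wrist")
c=cv2.resize(im[115:215,150:310],None,fx=5,fy=5,interpolation=cv2.INTER_CUBIC);cv2.imwrite("pics/w1c.png",c)
g=cv2.cvtColor(im,cv2.COLOR_BGR2GRAY)
hs=cv2.cvtColor(im,cv2.COLOR_BGR2HSV)
N,l,st,ce=cv2.connectedComponentsWithStats((g[:240]<50).astype(np.uint8))
for i in range(1,N):
    if st[i,4]>100:
        h=cv2.convexHull(np.argwhere(l==i)[:,::-1].astype(np.int32)); M=cv2.moments(h)
        ap=cv2.approxPolyDP(h,5,True)[:,0].tolist()
        print(st[i],"hull c",M["m10"]/M["m00"],M["m01"]/M["m00"],ap if len(ap)<7 else "")
mask=((hs[...,1]<25)&(g>165)&(np.arange(400)[:,None]<250)).astype(np.uint8)
N,l,st,ce=cv2.connectedComponentsWithStats(mask);i=1+st[1:,4].argmax()
h=cv2.convexHull(np.argwhere(l==i)[:,::-1].astype(np.int32));q=cv2.approxPolyDP(h,8,True)[:,0];print(q.tolist(),st[i])
E
```

```text
[ 206    0  192   47 2968] hull c 302.687820961718 20.30844421101774 [[397, 0], [351, 35], [301, 46], [259, 40], [206, 7]]
[381 109  34  20 573] hull c 397.4462365591398 118.45041816009557 [[414, 111], [410, 128], [381, 124], [384, 109]]
[ 166  125   54   78 1442] hull c 193.96677927927928 162.3036161161161 [[218, 202], [188, 200], [166, 125], [205, 129]]
[ 249  129   40   77 1486] hull c 269.92859019839705 165.96491919590068 [[288, 205], [258, 203], [249, 129], [286, 132]]
[375 174  27  26 552] hull c 387.7965779467681 186.33365019011407 [[401, 190], [382, 198], [375, 182], [391, 174]]
[[487, 96], [454, 181], [345, 235], [155, 226], [101, 91], [108, 77]] [  101    77   387   159 35457]
```

View pics/w1c.png

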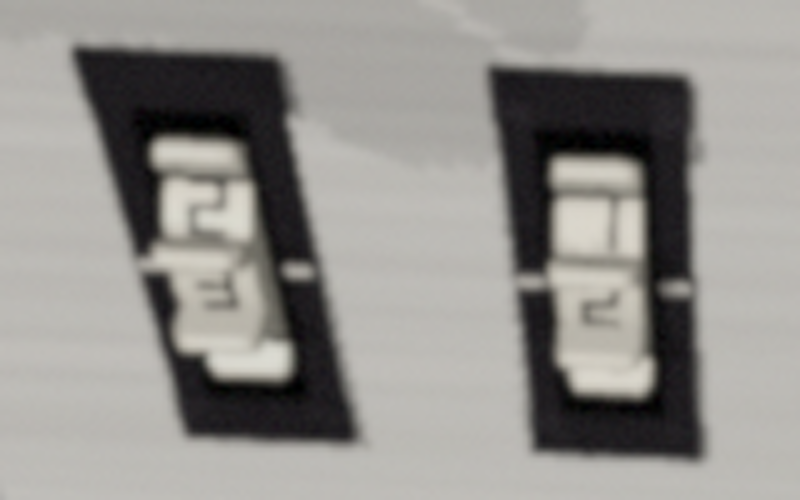

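The crop shows the index marks at about (195,168.6) for tens and (270.7,172.1) for units. The digits straddling them are 2/3 and 1/2, so I need the geometry to say which are set. I'll take a second wrist view for baseline.

carry_out:
  slide:
    - [-0.28,0.24,0]
    - [-0.28,0.24,0]
    - [-0.28,0.24,0]
    - [-0.28,0.24,0]
    - [-0.28,0.24,0]
  dr:
    - [0,0,0]
    - [0,0,0]
    - [0,0,0]
    - [0,0,0]
    - [0,0,0]
  gripper: [0,0,0,0,0]

```text
clock: 2.15
eef_pos: [495.8, -44.1, 303.4]
eef_rot: [3.141, -0.001, 0.249]
wrist_force: [0.2, -0.9, 0.0]
finger_gap: 0.3
finger_force: 0.0
```

Run:
```python
from h import *
import pickle
s=read_state();print(s["clock"],s["eef_pos"],s["qd"].max())
m=camera_model("wrist");im=camera("wrist");cv2.imwrite("pics/w2.png",im[:,:,::-1]);pickle.dump((m,s),open("w2.p","wb"))
```

```text
2.15 [495.83926915 -44.06086299 303.39978202] 0.03296546976653264
```

View pics/w2.png

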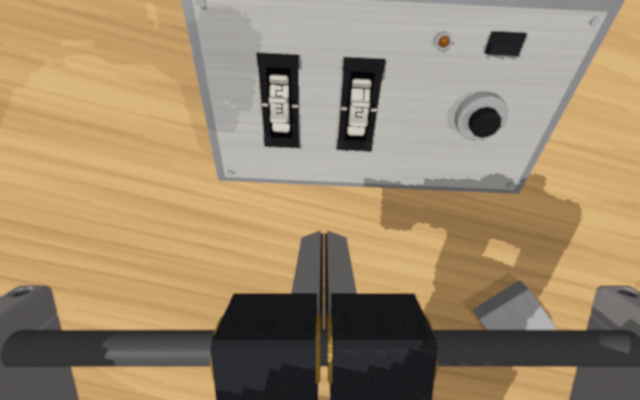

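```bash
cat > m.py <<'E'
from h import *
import pickle
def feats(p):
    im=cv2.imread(p);g=cv2.cvtColor(im,cv2.COLOR_BGR2GRAY)
    N,l,st,ce=cv2.connectedComponentsWithStats((g[:225]<60).astype(np.uint8))
    out=[]
    for i in range(1,N):
        if st[i,3]>60 and st[i,2]<70:
            h=cv2.convexHull(np.argwhere(l==i)[:,::-1].astype(np.int32))
            q=cv2.approxPolyDP(h,5,True)[:,0]; assert len(q)==4,q
            s=q.sum(1);d=q[:,1]-q[:,0]
            cs=sorted(q.tolist(),key=lambda a:a[1]);t=sorted(cs[:2]);b=sorted(cs[2:])
            out.append((t,b))
    return sorted(out)
E
python3 - <<'E'
from m import *
m1=None
s1pos=np.array([565.66863026,-103.67969701,302.02267075]);r1=[-3.1412913,1.17639668e-3,.250106413]
m2,s2=pickle.load(open("w2.p","rb"))
# wrist camera model for view 1 from the hand-eye offset
R2=Ro.from_euler("xyz",s2["eef_rot"]).as_matrix();H=m2["R"]@R2;ct=R2.T@(-m2["R"].T@m2["t"]-s2["eef_pos"])
R1=Ro.from_euler("xyz",r1).as_matrix();m1=dict(m2);m1["R"]=H@R1.T;m1["t"]=-m1["R"]@(s1pos+R1@ct)
pickle.dump(m1,open("w1.p","wb"))
f1,f2=feats("pics/w1.png"),feats("pics/w2.png")
for a,b in zip(f1,f2):
    print(a,b)
    for k in(0,1):
        for j in (0,1):
            X,e=tri([ray(m1,a[k][j]),ray(m2,b[k][j])]);print(X.round(1),np.round(e,2))
print("start",tri([ray(m1,(388,186.3)),ray(m2,(485,122))]))
im=cv2.imread("pics/w2.png")
c=cv2.resize(im[45:160,245:405],None,fx=5,fy=5,interpolation=cv2.INTER_CUBIC);cv2.imwrite("pics/w2c.png",c)
E
```

```text
([[166, 125], [205, 128]], [[187, 199], [219, 202]]) ([[257, 54], [297, 56]], [[265, 144], [298, 146]])
[592.5  32.6 108.3] [0.11 0.11]
[598.2   2.6 108.6] [0.63 0.63]
[522.8  17.8  76.5] [0.53 0.53]
[528.4 -11.8  78.3] [0.05 0.05]
([[249, 129], [286, 131]], [[257, 203], [288, 205]]) ([[344, 59], [384, 60]], [[338, 148], [370, 149]])
[605.5 -31.7 107.6] [0.12 0.12]
[611.8 -60.9 111.3] [0.06 0.06]
[535.8 -46.7  77.9] [0.52 0.52]
[541.9 -75.   79.2] [0.06 0.06]
start (array([ 588.06375484, -153.02563077,  107.22394633]), [np.float64(0.0044717659179514), np.float64(0.004471765917843033)])
```

View pics/w2c.png

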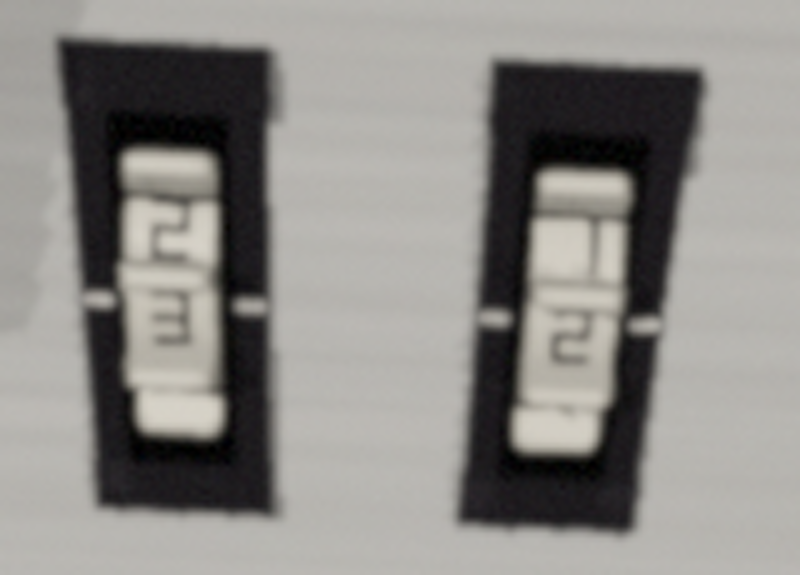

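```bash
cat >> h.py <<'E'
yaw=np.arctan2(13.3,63.9)
ex=np.array([np.cos(yaw)*np.cos(np.radians(25)),np.sin(yaw)*np.cos(np.radians(25)),np.sin(np.radians(25))])
ey=np.array([-np.sin(yaw),np.cos(yaw),0]);ez=np.cross(ex,ey)
T0=np.array([560.5,10.3,93.2]);U0=np.array([573.8,-53.6,93.6])  # face points over axles
T=T0-14*ez;U=U0-14*ez
E
python3 - <<'E'
from h import *
import pickle
m1=pickle.load(open("w1.p","rb"));m2,_=pickle.load(open("w2.p","rb"))
print(yaw,ex,ey,ez)
for n,A in(("tens",T),("units",U)):
  for v,m,o in (("w1",m1,(150,115)),("w2",m2,(245,45))):
    def P(x,z): return ((proj(m,A+x*ex+z*ez)[0]-o)*5).round(0).tolist()
    print(n,v,"set",P(0,22.5),"next",P(-22.5*np.sin(.628),22.5*np.cos(.628)),"prev",P(22.5*np.sin(.628),22.5*np.cos(.628)),"ridges",P(8.7,28.6),P(-8.7,28.6),"face",P(0,14))
S=np.array([588.06,-153.03,107.2]);d=S-T0
print("start rel tens, panel axes",d@ex,d@ey,d@ez)
E
```

```text
0.2052079009099819 [0.88729222 0.18467898 0.42261826] [-0.2037707   0.97901864  0.        ] [-0.41375116 -0.08611722  0.90630779]
tens w1 set [209.0, 288.0] next [232.0, 333.0] prev [200.0, 208.0] ridges [186.0, 268.0] [209.0, 350.0] face [224.0, 258.0]
tens w2 set [166.0, 319.0] next [173.0, 379.0] prev [166.0, 229.0] ridges [159.0, 285.0] [164.0, 385.0] face [172.0, 295.0]
units w1 set [595.0, 306.0] next [603.0, 350.0] prev [594.0, 227.0] ridges [587.0, 286.0] [593.0, 368.0] face [602.0, 276.0]
units w2 set [570.0, 337.0] next [560.0, 397.0] prev [577.0, 248.0] ridges [578.0, 305.0] [566.0, 404.0] face [567.0, 313.0]
start rel tens, panel axes 0.20681221038830666 -165.51903530597244 15.350852747970858
```

It shows 32: the tens needs one click and the units three. I'll tilt the tool slightly and hover over bare panel right of the units wheel, to touch the face and calibrate height.

carry_out:
  slide:
    - [0.351,-0.214,-0.1]
    - [0.351,-0.214,-0.2]
    - [0.351,-0.214,-0.35]
    - [0.351,-0.214,-0.35]
    - [0.351,-0.214,-0.35]
    - [0.351,-0.214,-0.35]
    - [0.351,-0.214,-0.35]
  dr:
    - [-0.0028,0.0136,-0.0072]
    - [-0.0028,0.0136,-0.0072]
    - [-0.0028,0.0136,-0.0072]
    - [-0.0028,0.0136,-0.0072]
    - [-0.0028,0.0136,-0.0072]
    - [-0.0028,0.0136,-0.0072]
    - [-0.0028,0.0136,-0.0072]
  gripper: [0,0,0,0,0,0,0]

```text
clock: 2.78
eef_pos: [583.9, -96.9, 216.6]
eef_rot: [-3.14, 0.086, 0.204]
wrist_force: [0.1, 1.1, 0.5]
finger_gap: 0.6
finger_force: 0.0
```

carry_out:
  slide:
    - [0,0,-0.024]
    - [0,0,-0.048]
    - [0,0,-0.064]
    - [0,0,-0.072]
    - [0,0,-0.076]
    - [0,0,-0.076]
  dr:
    - [0,0,0]
    - [0,0,0]
    - [0,0,0]
    - [0,0,0]
    - [0,0,0]
    - [0,0,0]
  gripper: [0,0,0,0,0,0]

```text
clock: 3.28
eef_pos: [583.7, -96.3, 196.0]
eef_rot: [-3.139, 0.087, 0.205]
wrist_force: [-0.3, 1.0, 0.2]
finger_gap: 0.5
finger_force: 0.0
```

carry_out:
  slide:
    - [0,0,-0.004]
    - [0,0,-0.008]
    - [0,0,-0.012]
    - [0,0,-0.012]
  dr:
    - [0,0,0]
    - [0,0,0]
    - [0,0,0]
    - [0,0,0]
  gripper: [0,0,0,0]

```text
clock: 3.62
eef_pos: [583.7, -96.4, 193.0]
eef_rot: [-3.139, 0.087, 0.205]
wrist_force: [-0.1, 0.2, 1.0]
finger_gap: 0.7
finger_force: 0.0
```

carry_out:
  slide:
    - [0,0,-0.004]
    - [0,0,-0.004]
  dr:
    - [0,0,0]
    - [0,0,0]
  gripper: [0,0]

```text
clock: 3.78
eef_pos: [583.7, -96.4, 192.0]
eef_rot: [-3.139, 0.087, 0.205]
wrist_force: [0.3, -0.4, 0.2]
finger_gap: 0.3
finger_force: 0.0
```

carry_out:
  slide:
    - [0,0,-0.004]
    - [0,0,-0.004]
  dr:
    - [0,0,0]
    - [0,0,0]
  gripper: [0,0]

```text
clock: 3.95
eef_pos: [583.7, -96.4, 191.0]
eef_rot: [-3.139, 0.087, 0.205]
wrist_force: [-0.6, -0.3, 0.0]
finger_gap: 0.4
finger_force: 0.0
```

carry_out:
  slide:
    - [0,0,-0.004]
    - [0,0,-0.004]
  dr:
    - [0,0,0]
    - [0,0,0]
  gripper: [0,0]

```text
clock: 4.12
eef_pos: [583.7, -96.4, 189.9]
eef_rot: [-3.139, 0.087, 0.205]
wrist_force: [-0.5, -0.1, -0.0]
finger_gap: 0.4
finger_force: 0.0
```

carry_out:
  slide:
    - [0,0,-0.002]
    - [0,0,-0.002]
  dr:
    - [0,0,0]
    - [0,0,0]
  gripper: [0,0]

```text
clock: 4.28
eef_pos: [583.7, -96.4, 189.6]
eef_rot: [-3.139, 0.087, 0.205]
wrist_force: [0.2, 0.5, 0.0]
finger_gap: 0.4
finger_force: 0.0
```

carry_out:
  slide:
    - [0,0,-0.002]
    - [0,0,-0.002]
  dr:
    - [0,0,0]
    - [0,0,0]
  gripper: [0,0]

```text
clock: 4.45
eef_pos: [583.7, -96.4, 189.2]
eef_rot: [-3.14, 0.087, 0.205]
wrist_force: [0.4, 0.1, 1.2]
finger_gap: 0.1
finger_force: 0.4
```

carry_out:
  slide:
    - [0,0,-0.002]
    - [0,0,-0.002]
  dr:
    - [0,0,0]
    - [0,0,0]
  gripper: [0,0]

```text
clock: 4.62
eef_pos: [583.8, -96.4, 188.8]
eef_rot: [-3.14, 0.087, 0.205]
wrist_force: [0.5, 0.7, 1.8]
finger_gap: 0.1
finger_force: 1.3
```

carry_out:
  slide:
    - [0,0,-0.002]
    - [0,0,-0.002]
  dr:
    - [0,0,0]
    - [0,0,0]
  gripper: [0,0]

```text
clock: 4.78
eef_pos: [583.9, -96.4, 188.6]
eef_rot: [-3.14, 0.086, 0.205]
wrist_force: [-0.3, 0.5, 5.4]
finger_gap: 0.9
finger_force: 2.7
```

carry_out:
  slide:
    - [0,0,-0.002]
    - [0,0,-0.002]
  dr:
    - [0,0,0]
    - [0,0,0]
  gripper: [0,0]

```text
clock: 4.95
eef_pos: [584.0, -96.4, 188.5]
eef_rot: [-3.14, 0.086, 0.205]
wrist_force: [-1.5, -0.2, 9.2]
finger_gap: 0.3
finger_force: 4.1
```

The face is found: contact at TCP z ≈ 189.1, stiffness about 6–8 N/mm. Next is the units wheel: lift, shift over, and settle below its lower ridge.

carry_out:
  slide:
    - [-0.05,-0.01,0.115]
    - [-0.05,-0.01,0.115]
    - [-0.147,0.149,0.085]
    - [-0.147,0.149,0.085]
    - [-0.147,0.149,0.085]
    - [-0.132,0.152,0.052]
    - [-0.12,0.154,0.026]
    - [-0.1166,0.155,0.018]
    - [-0.1166,0.155,0.018]
    - [-0.1166,0.155,0.018]
  dr:
    - [0,0,0]
    - [0,0,0]
    - [0,0,0]
    - [0,0,0]
    - [0,0,0]
    - [0,0,0]
    - [0,0,0]
    - [0,0,0]
    - [0,0,0]
    - [0,0,0]
  gripper: [0,0,0,0,0,0,0,0,0,0]

```text
clock: 5.78
eef_pos: [554.8, -58.1, 191.7]
eef_rot: [-3.139, 0.088, 0.204]
wrist_force: [-0.5, 0.1, 0.3]
finger_gap: 0.6
finger_force: 0.0
```

Run:
```python
from h import *
s=read_state();Rt=Ro.from_euler("xyz",s["eef_rot"]).as_matrix()
Pc=np.array([583.7,-96.4,189.1]);d=s["eef_pos"]-Pc
print("units-frame edge x,y,out:",d@ex-.34+.7,d@ey-43.9,d@ez+14,s["wrist_force"],s["eef_rot"])
print("1mm ex rows",ex/250)
cv2.imwrite("pics/w3.png",cv2.resize(camera("wrist")[150:310,200:450,::-1],None,fx=3,fy=3))
```

```text
units-frame edge x,y,out: -17.148299859972486 -0.47866846002663266 25.02741857636716 [-0.5137247   0.13809939  0.30640921] [-3.13924608  0.08783233  0.2041339 ]
1mm ex rows [0.00354917 0.00073872 0.00169047]
```

View pics/w3.png

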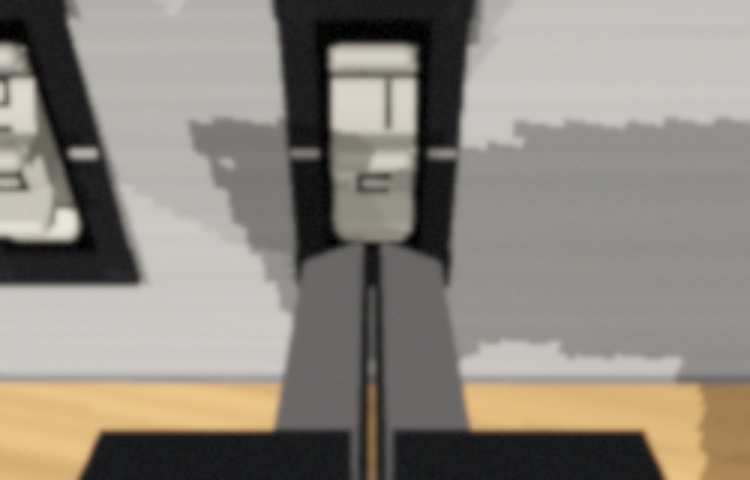

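The fingertip is centred on the units wheel, just down-slope of its lower ridge. Now I'll push up-slope in 1 mm steps.

carry_out:
  slide:
    - [0.0071,0.0015,0.0034]
    - [0.0142,0.003,0.0068]
    - [0.0178,0.0037,0.0085]
    - [0.0213,0.0044,0.0101]
    - [0.0249,0.0052,0.0118]
    - [0.0284,0.0059,0.0135]
  dr:
    - [0,0,0]
    - [0,0,0]
    - [0,0,0]
    - [0,0,0]
    - [0,0,0]
    - [0,0,0]
  gripper: [0,0,0,0,0,0]

```text
clock: 6.33
eef_pos: [561.0, -56.5, 195.6]
eef_rot: [-3.139, 0.09, 0.205]
wrist_force: [-8.5, -2.9, 6.4]
finger_gap: 0.6
finger_force: 5.3
```

carry_out:
  slide:
    - [0.0036,0.0007,0.0017]
    - [0.0071,0.0015,0.0034]
  dr:
    - [0,0,0]
    - [0,0,0]
  gripper: [0,0]

```text
clock: 6.5
eef_pos: [562.9, -56.1, 196.9]
eef_rot: [-3.14, 0.089, 0.205]
wrist_force: [-10.3, -1.5, 10.9]
finger_gap: 0.6
finger_force: 5.8
```

carry_out:
  slide:
    - [0.0036,0.0007,0.0017]
    - [0.0071,0.0015,0.0034]
  dr:
    - [0,0,0]
    - [0,0,0]
  gripper: [0,0]

```text
clock: 6.67
eef_pos: [565.1, -55.6, 198.0]
eef_rot: [-3.14, 0.088, 0.205]
wrist_force: [-3.7, -1.1, 3.4]
finger_gap: 0.5
finger_force: 1.8
```

carry_out:
  slide:
    - [0.0036,0.0007,0.0017]
    - [0.0071,0.0015,0.0034]
  dr:
    - [0,0,0]
    - [0,0,0]
  gripper: [0,0]

```text
clock: 6.83
eef_pos: [567.2, -55.0, 198.3]
eef_rot: [-3.14, 0.086, 0.205]
wrist_force: [-0.6, 0.2, 0.4]
finger_gap: 0.4
finger_force: 0.0
```

Force rose to about 15 N, then fell to zero, so it probably snapped. I'll lift clear and look.

carry_out:
  slide:
    - [-0.0248,-0.0052,0.0544]
    - [-0.05,-0.01,0.109]
    - [-0.107,-0.022,0.082]
    - [-0.107,-0.022,0.082]
    - [-0.107,-0.022,0.082]
  dr:
    - [0,0,0]
    - [0,0,0]
    - [0,0,0]
    - [0,0,0]
    - [0,0,0]
  gripper: [0,0,0,0,0]

```text
clock: 7.25
eef_pos: [540.2, -60.6, 218.5]
eef_rot: [-3.139, 0.087, 0.204]
wrist_force: [0.2, 0.1, 0.9]
finger_gap: 0.4
finger_force: 0.0
```

```bash
cat > st.py <<'E'
from h import *
import sys
s=read_state();Pc=np.array([583.7,-96.4,189.1]);d=s["eef_pos"]-Pc
print(s["clock"],"units-frame edge x,y,out:",d@ex-.34+.7,d@ey-43.9,d@ez+14,s["wrist_force"].round(1))
m=camera_model("wrist")
a=((proj(m,U+22.5*ez-.7*ex)[0])).astype(int);b=((proj(m,T+22.5*ez-.7*ex)[0])).astype(int);print(a,b)
im=camera("wrist")[:,:,::-1];x0,x1=max(0,min(a[0],b[0])-45),max(a[0],b[0])+45;y0,y1=max(0,min(a[1],b[1])-50),max(a[1],b[1])+50
c=cv2.resize(im[y0:y1,x0:x1],None,fx=4,fy=4,interpolation=cv2.INTER_CUBIC)[:600,:800]
print("set at",(a-[x0,y0])*4,(b-[x0,y0])*4);cv2.imwrite(sys.argv[1],c)
E
python3 st.py pics/w4.png
```

```text
7.25 units-frame edge x,y,out: -19.14687747349793 0.048782731153963255 55.55256350100812 [0.2 0.1 0.9]
[324 169] [213 169]
set at [624 200] [180 200]
```

View pics/w4.png

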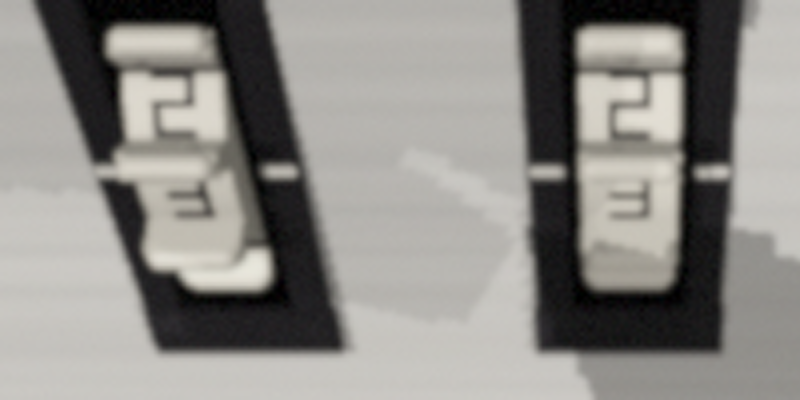

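Units went 2→3 cleanly: its digit at (628,198) now matches the 3 on the tens wheel. I'll repeat the same stroke.

carry_out:
  slide:
    - [0.03,0.006,-0.055]
    - [0.0577,0.012,-0.1]
    - [0.0577,0.012,-0.107]
    - [0.0577,0.012,-0.107]
    - [0.0648,0.0135,-0.1036]
    - [0.0719,0.015,-0.1002]
    - [0.0755,0.0157,-0.0985]
    - [0.079,0.0164,-0.0969]
    - [0.0826,0.0172,-0.0952]
    - [0.0861,0.0179,-0.0935]
  dr:
    - [0,0,0]
    - [0,0,0]
    - [0,0,0]
    - [0,0,0]
    - [0,0,0]
    - [0,0,0]
    - [0,0,0]
    - [0,0,0]
    - [0,0,0]
    - [0,0,0]
  gripper: [0,0,0,0,0,0,0,0,0,0]

```text
clock: 8.13
eef_pos: [561.1, -56.3, 195.7]
eef_rot: [-3.139, 0.089, 0.205]
wrist_force: [-10.8, -2.1, 7.9]
finger_gap: 0.7
finger_force: 5.5
```

carry_out:
  slide:
    - [0.0036,0.0007,0.0017]
    - [0.0071,0.0015,0.0034]
    - [0.0107,0.0022,0.0051]
    - [0.0142,0.003,0.0068]
  dr:
    - [0,0,0]
    - [0,0,0]
    - [0,0,0]
    - [0,0,0]
  gripper: [0,0,0,0]

```text
clock: 8.47
eef_pos: [565.3, -55.6, 198.0]
eef_rot: [-3.14, 0.087, 0.204]
wrist_force: [-2.6, -0.2, 2.9]
finger_gap: 0.2
finger_force: 1.4
```

carry_out:
  slide:
    - [0.0036,0.0007,0.0017]
    - [0.0071,0.0015,0.0034]
    - [0.0071,0.0015,0.0034]
  dr:
    - [0,0,0]
    - [0,0,0]
    - [0,0,0]
  gripper: [0,0,0]

```text
clock: 8.72
eef_pos: [567.4, -54.9, 198.0]
eef_rot: [-3.14, 0.086, 0.205]
wrist_force: [1.6, 0.1, -0.1]
finger_gap: 0.5
finger_force: 0.2
```

Same feel as the first stroke. Lift, then the third units stroke.

carry_out:
  slide:
    - [-0.0248,-0.0052,0.0544]
    - [-0.05,-0.01,0.109]
    - [-0.107,-0.022,0.082]
    - [-0.107,-0.022,0.082]
    - [-0.107,-0.022,0.082]
  dr:
    - [0,0,0]
    - [0,0,0]
    - [0,0,0]
    - [0,0,0]
    - [0,0,0]
  gripper: [0,0,0,0,0]

```text
clock: 9.13
eef_pos: [540.3, -60.5, 218.2]
eef_rot: [-3.139, 0.087, 0.204]
wrist_force: [0.8, 0.3, -0.5]
finger_gap: 0.1
finger_force: 0.0
```

carry_out:
  slide:
    - [0.03,0.006,-0.055]
    - [0.0577,0.012,-0.1]
    - [0.0577,0.012,-0.107]
    - [0.0577,0.012,-0.107]
    - [0.0648,0.0135,-0.1036]
    - [0.0719,0.015,-0.1002]
    - [0.0755,0.0157,-0.0985]
    - [0.079,0.0164,-0.0969]
    - [0.0826,0.0172,-0.0952]
    - [0.0861,0.0179,-0.0935]
  dr:
    - [0,0,0]
    - [0,0,0]
    - [0,0,0]
    - [0,0,0]
    - [0,0,0]
    - [0,0,0]
    - [0,0,0]
    - [0,0,0]
    - [0,0,0]
    - [0,0,0]
  gripper: [0,0,0,0,0,0,0,0,0,0]

```text
clock: 9.97
eef_pos: [561.2, -56.2, 195.5]
eef_rot: [-3.139, 0.089, 0.204]
wrist_force: [-9.4, -1.1, 7.5]
finger_gap: 0.4
finger_force: 5.5
```

carry_out:
  slide:
    - [0.0036,0.0007,0.0017]
    - [0.0071,0.0015,0.0034]
    - [0.0107,0.0022,0.0051]
    - [0.0142,0.003,0.0068]
  dr:
    - [0,0,0]
    - [0,0,0]
    - [0,0,0]
    - [0,0,0]
  gripper: [0,0,0,0]

```text
clock: 10.3
eef_pos: [565.4, -55.4, 197.6]
eef_rot: [-3.14, 0.087, 0.204]
wrist_force: [-1.6, -1.6, 1.3]
finger_gap: 0.5
finger_force: 1.0
```

carry_out:
  slide:
    - [0.0036,0.0007,0.0017]
    - [0.0071,0.0015,0.0034]
    - [0.0071,0.0015,0.0034]
  dr:
    - [0,0,0]
    - [0,0,0]
    - [0,0,0]
  gripper: [0,0,0]

```text
clock: 10.55
eef_pos: [567.5, -54.8, 197.7]
eef_rot: [-3.14, 0.086, 0.205]
wrist_force: [0.6, -1.0, 1.1]
finger_gap: 0.4
finger_force: 1.1
```

carry_out:
  slide:
    - [-0.0248,-0.0052,0.0544]
    - [-0.05,-0.01,0.109]
    - [-0.107,-0.022,0.082]
    - [-0.107,-0.022,0.082]
    - [-0.107,-0.022,0.082]
  dr:
    - [0,0,0]
    - [0,0,0]
    - [0,0,0]
    - [0,0,0]
    - [0,0,0]
  gripper: [0,0,0,0,0]

```text
clock: 10.97
eef_pos: [540.4, -60.4, 217.8]
eef_rot: [-3.139, 0.088, 0.204]
wrist_force: [-0.0, 1.0, 0.3]
finger_gap: 0.3
finger_force: 0.0
```

```bash
python3 st.py pics/w5.png; python3 -c "
from h import *
print((U-T)@ex,(U-T)@ey,(U-T)@ez)"
```

```text
10.9667 units-frame edge x,y,out: -19.287732236894445 0.20496344271671063 54.875055735302176 [-0.   1.   0.3]
[324 170] [213 169]
set at [624 204] [180 200]
0.1690473046962356 -65.26944154809354 0.3625231148146722
```

carry_out:
  slide:
    - [-0.027,0.127,0.002]
    - [-0.054,0.254,0.002]
    - [-0.054,0.254,0.002]
    - [-0.054,0.254,0.002]
  dr:
    - [0,0,0]
    - [0,0,0]
    - [0,0,0]
    - [0,0,0]
  gripper: [0,0,0,0]

```text
clock: 11.35
eef_pos: [527.3, 4.3, 218.4]
eef_rot: [-3.139, 0.087, 0.207]
wrist_force: [0.0, 0.3, 0.7]
finger_gap: 0.4
finger_force: 0.0
```

carry_out:
  slide:
    - [0.03,0.006,-0.055]
    - [0.0577,0.012,-0.1]
    - [0.0577,0.012,-0.107]
    - [0.0577,0.012,-0.107]
    - [0.0648,0.0135,-0.1036]
    - [0.0719,0.015,-0.1002]
    - [0.0755,0.0157,-0.0985]
    - [0.079,0.0164,-0.0969]
    - [0.0826,0.0172,-0.0952]
    - [0.0861,0.0179,-0.0935]
  dr:
    - [0,0,0]
    - [0,0,0]
    - [0,0,0]
    - [0,0,0]
    - [0,0,0]
    - [0,0,0]
    - [0,0,0]
    - [0,0,0]
    - [0,0,0]
    - [0,0,0]
  gripper: [0,0,0,0,0,0,0,0,0,0]

```text
clock: 12.18
eef_pos: [547.8, 7.2, 195.5]
eef_rot: [-3.14, 0.09, 0.204]
wrist_force: [-10.3, -3.7, 6.7]
finger_gap: 0.4
finger_force: 5.7
```

carry_out:
  slide:
    - [0.0036,0.0007,0.0017]
    - [0.0071,0.0015,0.0034]
    - [0.0107,0.0022,0.0051]
    - [0.0142,0.003,0.0068]
  dr:
    - [0,0,0]
    - [0,0,0]
    - [0,0,0]
    - [0,0,0]
  gripper: [0,0,0,0]

```text
clock: 12.52
eef_pos: [551.8, 8.1, 197.8]
eef_rot: [-3.14, 0.087, 0.204]
wrist_force: [-3.4, -0.8, 4.0]
finger_gap: 1.1
finger_force: 1.9
```

carry_out:
  slide:
    - [0.0036,0.0007,0.0017]
    - [0.0071,0.0015,0.0034]
    - [0.0071,0.0015,0.0034]
  dr:
    - [0,0,0]
    - [0,0,0]
    - [0,0,0]
  gripper: [0,0,0]

```text
clock: 12.77
eef_pos: [554.1, 8.8, 197.9]
eef_rot: [-3.14, 0.086, 0.205]
wrist_force: [0.8, -0.2, 0.7]
finger_gap: 0.5
finger_force: 0.6
```

carry_out:
  slide:
    - [-0.0248,-0.0052,0.0544]
    - [-0.05,-0.01,0.109]
    - [-0.107,-0.022,0.082]
    - [-0.107,-0.022,0.082]
    - [-0.107,-0.022,0.082]
  dr:
    - [0,0,0]
    - [0,0,0]
    - [0,0,0]
    - [0,0,0]
    - [0,0,0]
  gripper: [0,0,0,0,0]

```text
clock: 13.18
eef_pos: [527.0, 3.2, 218.1]
eef_rot: [-3.139, 0.087, 0.204]
wrist_force: [1.0, 0.3, -0.4]
finger_gap: 0.8
finger_force: 0.0
```

```bash
python3 st.py pics/w6.png
```

```text
13.1833 units-frame edge x,y,out: -19.315042618648253 65.19433722873646 55.14463311430458 [ 1.   0.3 -0.4]
[436 170] [324 169]
set at [628 204] [180 200]
```

View pics/w6.png

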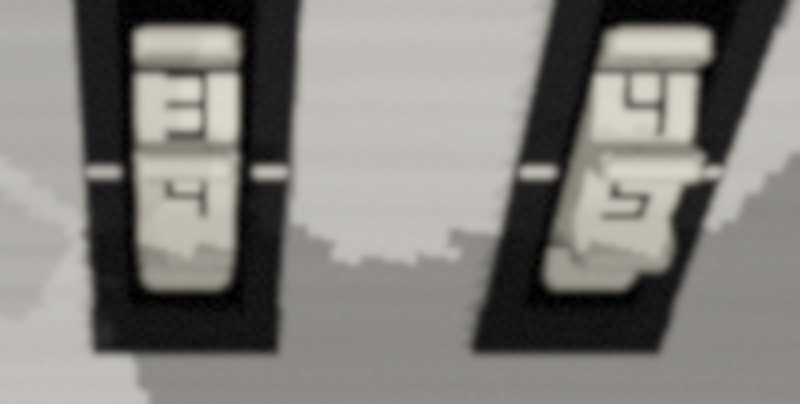

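The display reads 45: tens 4 at (186,200), units 5 at (630,202). Now I'll locate the button.

Run:
```python
from h import *
import pickle
m1=pickle.load(open("w1.p","rb"));m2,_=pickle.load(open("w2.p","rb"))
cs=[]
for p,m,(x,y,w,h) in (("pics/w1.png",m1,(365,160,50,50)),("pics/w2.png",m2,(455,95,60,50))):
    g=cv2.imread(p,0)[y:y+h,x:x+w]
    N,l,st,c=cv2.connectedComponentsWithStats((g<60).astype(np.uint8));i=1+st[1:,4].argmax()
    c=c[i]+[x,y];o,d=ray(m,c)
    for k in (12,18.5):
        q=T0+k*ez;X=o+d*((q-o)@ez)/(d@ez);print(p,c.round(1),st[i],k,X.round(1),((X-T0)@ex).round(1),((X-T0)@ey).round(1))
s=read_state();e=s["eef_pos"]+[-.5,-.1,-97.3];d=e-T0
print("edge in T0 panel coords",d@ex,d@ey,d@ez, "contact", (np.array([583.2,-96.5,91.8])-T0)@ez)
```

```text
pics/w1.png [387.7 186.3] [ 10  14  27  26 572] 12 [ 587.1 -153.9  103. ] -2.5 -166.2
pics/w1.png [387.7 186.3] [ 10  14  27  26 572] 18.5 [ 588.8 -151.9  111.1] 2.7 -164.5
pics/w2.png [484.2 121.8] [ 14  13  31  29 697] 12 [ 588.3 -154.   103.5] -1.4 -166.5
pics/w2.png [484.2 121.8] [ 14  13  31  29 697] 18.5 [ 587.9 -150.7  110.8] 2.0 -163.2
edge in T0 panel coords -19.5327843425187 -0.09542454039497436 39.51798789841716 contact -1.4636630192122184
```

carry_out:
  slide:
    - [0.054,-0.157,0.04]
    - [0.108,-0.314,0.04]
    - [0.16,-0.47,0.04]
    - [0.2142,-0.629,0.038]
    - [0.2142,-0.629,0.038]
    - [0.2142,-0.629,0.038]
    - [0.225,-0.6265,0.012]
    - [0.236,-0.6248,-0.01]
    - [0.2399,-0.6238,-0.0182]
    - [0.2399,-0.6238,-0.0182]
  dr:
    - [0,0,0]
    - [0,0,0]
    - [0,0,0]
    - [0,0,0]
    - [0,0,0]
    - [0,0,0]
    - [0,0,0]
    - [0,0,0]
    - [0,0,0]
    - [0,0,0]
  gripper: [0,0,0,0,0,0,0,0,0,0]

```text
clock: 14.07
eef_pos: [587.1, -151.5, 212.6]
eef_rot: [-3.139, 0.088, 0.206]
wrist_force: [-0.5, 0.9, -0.2]
finger_gap: 0.7
finger_force: 0.0
```

Run:
```python
from h import *
s=read_state();e=s["eef_pos"]+[-.5,-.1,-97.3];d=e-T0
print("edge in T0 panel coords",d@ex,d@ey,d@ez,s["wrist_force"],ez/250)
cv2.imwrite("pics/w7.png",cv2.resize(camera("wrist")[150:310,200:450,::-1],None,fx=3,fy=3))
```

```text
edge in T0 panel coords 2.5990948006429395 -163.81438806928242 23.199786016336816 [-0.51233938  0.85198403 -0.24342005] [-0.001655   -0.00034447  0.00362523]
```

View pics/w7.png

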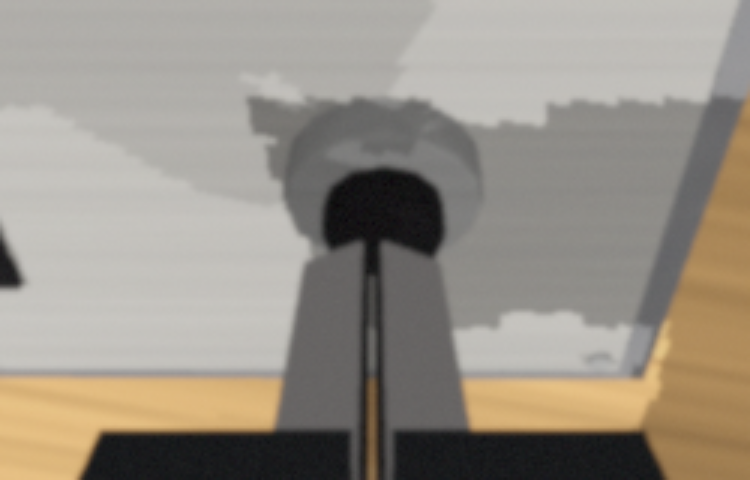

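The fingertip is centred over the button, which appears at about (383,210) in the crop. I'll press along the panel normal.

carry_out:
  slide:
    - [0.0033,0.0007,-0.0073]
    - [0.005,0.001,-0.0109]
    - [0.0066,0.0014,-0.0145]
    - [0.0083,0.0017,-0.0182]
    - [0.01,0.002,-0.0218]
    - [0.01,0.002,-0.0218]
  dr:
    - [0,0,0]
    - [0,0,0]
    - [0,0,0]
    - [0,0,0]
    - [0,0,0]
    - [0,0,0]
  gripper: [0,0,0,0,0,0]

```text
clock: 14.62
eef_pos: [589.6, -152.2, 208.1]
eef_rot: [-3.139, 0.087, 0.205]
wrist_force: [-1.1, 0.8, 2.8]
finger_gap: 0.2
finger_force: 1.3
```

carry_out:
  slide:
    - [0.0017,0.0003,-0.0036]
    - [0.0033,0.0007,-0.0073]
    - [0.0033,0.0007,-0.0073]
  dr:
    - [0,0,0]
    - [0,0,0]
    - [0,0,0]
  gripper: [0,0,0]

```text
clock: 14.87
eef_pos: [590.4, -152.0, 206.3]
eef_rot: [-3.139, 0.087, 0.205]
wrist_force: [-0.3, 0.9, 3.9]
finger_gap: 0.5
finger_force: 1.9
```

carry_out:
  slide:
    - [0.0017,0.0003,-0.0036]
    - [0.0017,0.0003,-0.0036]
  dr:
    - [0,0,0]
    - [0,0,0]
  gripper: [0,0]

```text
clock: 15.03
eef_pos: [590.8, -151.9, 205.4]
eef_rot: [-3.139, 0.087, 0.205]
wrist_force: [-1.5, 1.1, 4.3]
finger_gap: 0.1
finger_force: 2.1
```

carry_out:
  slide:
    - [0.0017,0.0003,-0.0036]
    - [0.0025,0.0005,-0.0055]
    - [0.0025,0.0005,-0.0055]
  dr:
    - [0,0,0]
    - [0,0,0]
    - [0,0,0]
  gripper: [0,0,0]

```text
clock: 15.28
eef_pos: [591.4, -151.8, 204.3]
eef_rot: [-3.14, 0.087, 0.205]
wrist_force: [-2.3, 1.9, 7.6]
finger_gap: 0.5
finger_force: 3.8
```

carry_out:
  slide:
    - [0.0008,0.0002,-0.0018]
    - [0.0008,0.0002,-0.0018]
  dr:
    - [0,0,0]
    - [0,0,0]
  gripper: [0,0]

```text
clock: 15.45
eef_pos: [591.5, -151.8, 204.1]
eef_rot: [-3.14, 0.087, 0.205]
wrist_force: [-5.2, 2.7, 9.5]
finger_gap: 0.3
finger_force: 5.4
```

The force is climbing against the stop at about 10 N, so the button is right in. I'll release and back away.

carry_out:
  slide:
    - [-0.0166,-0.0034,0.0363]
    - [-0.066,-0.0137,0.145]
    - [-0.1,-0.02,0.3]
    - [-0.1,-0.02,0.3]
    - [-0.1,-0.02,0.3]
    - [-0.1,-0.02,0.3]
    - [-0.1,-0.02,0.3]
  dr:
    - [0,0,0]
    - [0,0,0]
    - [0,0,0]
    - [0,0,0]
    - [0,0,0]
    - [0,0,0]
    - [0,0,0]
  gripper: [0,0,0,0,0,0,0]

```text
clock: 16.03
eef_pos: [566.4, -156.7, 277.3]
eef_rot: [-3.139, 0.089, 0.205]
wrist_force: [-0.4, -0.8, -0.3]
finger_gap: 0.8
finger_force: 0.0
```

Run:
```python
from h import *
s=read_state();print(s["clock"],s["eef_pos"],s["wrist_force"])
print(sign_off())
```

```text
16.0333 [ 566.41260875 -156.72572401  277.32577182] [-0.38992827 -0.8159184  -0.29386323]
the job is handed in; nothing more can be done
None
```

I rolled the wheels from 32 to 45 (confirmed in the wrist picture), pressed start until I felt its stop at about 11 N, released it, backed the arm clear and handed the job in at 16 s; no verdict was returned.

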